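# Slide the sample carriage under the microscope bridge and seat it

## Robot

A 7-joint arm with a two-finger parallel gripper is mounted at the origin on the work surface. World frame = base frame: x ahead of the robot, y to its left, z up, the work surface at z = 0. Lengths are in m, angles in rad, forces in N, time in s.
With the tool pointing down it reaches from about 0.4 to 0.875 m from the base axis. Payload 19.3 kg.
Tool frame: the origin (TCP) lies at the very end of the fingers, on their centre line; the grasp point (between the pads) lies 19 mm behind it (bot.grasp_offset is the distance from the TCP to the grasp point, in m); z points along the fingers, x is the direction in which the jaws open and shut, and the axes are right-handed (so a half turn about z gives the same grasp; the last joint's range is limited). The gripper opens to 85 mm and grips with 20 to 120 N. Pads are 22 mm wide; open, the fingers measure 114 mm over their backs; the gripper's body (76 mm by 85 mm) begins 54 mm behind the grasp point. The pads swing forward as they close: fully open they stand 13 mm farther back than shut.
Start: joints at [1.257, 0.521, -0.036, 1.599, 0.021, 1.021, -0.113], TCP at [0.151, -0.607, 0.231] pointing down, gripper open.
Joint ranges: [-2.91, 2.91], [-0.3, 2.13], [-1.5, 1.42], [0.17, 2.43], [-1.26, 4.41], [0.16, 1.93], [-2.52, 2.52]. Speed limits (rad/s): [1.89, 1.89, 2.39, 2.39, 3.01, 3.01, 3.01].

## Interface

Orientations are given as [roll, pitch, yaw] about the fixed x, y, z axes, in that order (R = Rz(yaw) Ry(pitch) Rx(roll)).
In Python, from workcell import status, grab_frame, calibration, job, regions_of, mark_of, bot gives the robot as it stands.
- The arm moves only by the tool carry_out, never from a script. Its argument "deltas" is one flat list of numbers, 5 for each row, row after row: the opening, from -1 (shut) to 1 (fully open), then the shift along the tool's x, y, z in cm, then the turn about the tool's z in degrees. A call has 1 to 20 rows; each row shifts and turns the commanded pose from where the row before left it, along the tool's axes as they then stand; what a row does not reach is not made up. A row lasts 1/12 s, in which the tool goes at most 41.7 mm and 7.16 degrees, less where a joint would pass 70% of its speed; a pose out of reach is approached as far as the arm can. A call with a gripper value outside its range is refused whole. The fingers move at their own pace and stop on an object; "newtons" is the grip in N (left out, the last holds). Time passes only in rows, so rows that do not move let the fingers close. It gives the time, the measured TCP pose, the force and the opening at its end, in the units of the state.
- status.observe(): the state, without advancing time (a new reading comes with each control period).
- grab_frame(name): name is "side" or "top"; returns the picture (480x640x3 uint8, red, green, blue); there is no depth.
- calibration(name): a dict with "fov_y" (degrees; the focal length in pixels is half the picture's height over the tangent of half this angle, whatever the lens; pixels are square), "cx", "cy" (the principal point, pixels), "D" ([k1, k2, p1, p2, k3] as OpenCV has them; the pictures are not rectified), "R" (3x3) and "t" (3): a world point X has camera coordinates R X + t. Camera axes: x right, y down, z forward; pixel columns grow to the right and rows downward; lengths in m; the calibration is good to about 2 mm. A picture is of the moment at which its call begins. calibration takes no time and is no camera call.
- job.job_done(): hands the job in, once; it reports no verdict.
Trained networks look in the newest picture that a camera, given by its name, has taken for a name from the list of things; names that differ only in an ending like _2 or _b are one class to them, and where a whole thing is asked for, a point or a joint stands for the part that bears it (a point fixed in the world has none). Each returns a list of dicts, best first, with "p" (0 to 1); they miss things now and then, are a little off and sometimes report something else, mostly with a low value. They report only what shows in the picture. A call takes as long as a camera call.
- regions_of(camera, target): "region" (480x640 bool, what is visible of it) and "xy" ([column, row] in pixels, amid what is visible of it).
- mark_of(camera, target): "xy" ([column, row] in pixels: a listed point, or the origin of a listed thing).
The state is a dict: "clock": time; "qpos": joint angles; "qd": joint speeds; "joint_efforts": joint torques, N m; "position": TCP position; "tool_rot": TCP orientation; "force": force on the tool from outside, world axes, zero at the start; "moment": the same for the moment, N m; "grip_width": finger opening in m.
Only numpy, scipy, OpenCV 4.12 (cv2) and the standard library are available. Lean on these libraries where they do the work, as an engineer would, in place of code of your own. Each camera call takes 0.05 s, during which the arm holds its last target.

## Task

Take the blue sample carriage by its black handle, slide it along the bench between the aluminium guide rails and under the microscope bridge until its nose meets the sprung pad of the orange end stop, whose depth you must feel for, and seat it there with a gentle half-second push of about 10 N on the pad over and above the sliding drag (never over 15 N on the pad). Keep the carriage and the gripper clear of the bridge and leave the other things on the bench where they are. Let go so that the carriage stays flat between the rails, its nose still bearing on the pad.

Things in the scene. Friction and masses are not known exactly. Their poses are not given: they have to be found in the camera images.
- handle (a point): grip centre of the carriage's black handle, 42 mm above the bench. The handle is an upright plate 24 mm long (carriage x), 14 mm thick (carriage y), from the deck at 14 mm to 58 mm above the bench; grasp it across its thickness. Axes as the carriage: x points to the nose (the end that goes in first), z up. Lies 148 mm behind the nose, on the centre line.
- nose (a point): middle of the carriage's front face, 7 mm above the bench. Axes as the carriage, x forward.
- carriage: loose blue sample carriage, about 0.4 kg, 160 long (x) x 80 wide (y) x 14 mm deck lying flat on the bench; origin under its centre, 80 mm behind the nose. The front 20 mm tapers from 80 to 62 mm wide. A copper sample block 50 x 50 mm centred 35 mm ahead of the origin rises to 50 mm above the bench. x forward, y left, z up.
- station: fixed test station; origin on the bench under the middle of the bridge's front edge; x points in, the way the carriage slides, z up. Two aluminium guide rails 12 mm high run from x = -5 to 100 mm, inner faces at y = +41.5 and -41.5 mm (the carriage is 80 mm wide); their mouths flare outward from x = -5 back to about -38 mm.
- plunger_tip (a point): where the brass spring plunger in the rail at negative y stands 5.5 mm into the track, 38 mm in from the station's origin. It pushes the carriage over to the other rail (then 1.5 mm off centre) with about 1 to 2.5 N. The push needed rises by some newtons where the taper meets it; a steady drag of a few newtons remains, before the stop is reached.
- bridge: the fixed overhang: dark steel plate from x = 0 to 100 mm of the station, 170 mm wide, underside 58 mm and top 70 mm above the bench, on two side posts (inner faces at y = +-70 mm); a black microscope head 40 mm in diameter stands on it at x = 57 mm, up to 138 mm high. Same origin and axes as the station.
- stop: orange end stop block, 26 mm high, 70 wide, fixed to the station 102 mm in; origin on the bench under its front face, x as the station's. A sprung pad (50 x 14 mm, about 7 N per mm, 4 mm travel) stands out of that face towards the mouth by 10 to 35 mm: it differs each time, is hidden under the bridge and not measured, so feel for it. The carriage is home when its nose bears on the pad.
- objective_mid (a point): loose brass spare objective, 32 mm across, 45 mm tall; point half-way up at its centre; a bystander, to be left alone
- post_mid (a point): loose steel optical post on a round 50 mm foot, 100 mm tall; point half-way up at its centre; a bystander, to be left alone
- bottle_mid (a point): loose white bottle with a red cap, 60 mm across, 150 mm tall; point half-way up at its centre; a bystander, to be left alone
- tape_mid (a point): loose yellow ring, a roll of tape, 90 mm across, 25 mm high; point half-way up at its centre; a bystander, to be left alone
- tray_mid (a point): loose grey divided parts tray, 110 x 90 x 30 mm; point half-way up at its centre; a bystander, to be left alone
- screwdriver_mid (a point): loose red-handled screwdriver lying on the bench; point half-way up at its centre; a bystander, to be left alone
- mirror_mid (a point): loose black mirror mount, 45 x 50 mm, 58 mm tall; point half-way up at its centre; a bystander, to be left alone

How it is judged:
On the way, in this order (a step that is already met when the one before it is completed fails the run):
1. the carriage's nose is under the bridge, between the rails, flat on the bench (x of nose in the frame of station between 0.015 and 0.1 m and y of nose in the frame of station between -0.012 and 0.012 m and height (world z) of nose below 0.017 m and angle between the x axis of carriage and the x axis of station, either way round below 0.15 rad), for 0.1 s.
2. the carriage is pressed against the end stop with more than 4 N for 0.25 s (contact force between carriage and stop above 4 N), for 0.25 s.
At the end, for the whole second after the job is handed in: The carriage's nose still bears on the end stop's sprung pad (over 0.2 N), more than 60 mm in, between the rails (nose within 6 mm of the station's centre line, turned less than 0.06 rad from it), flat on the bench (nose less than 3 mm up, tilt under 0.03 rad), at rest and released (contact force between carriage and stop above 0.2 N and x of nose in the frame of station above 0.06 m and y of nose in the frame of station between -0.006 and 0.006 m and height (world z) of nose below 0.01 m and angle between carriage's own z axis and vertical below 0.03 rad and angle between the x axis of carriage and the x axis of station, either way round below 0.06 rad and linear speed of carriage below 0.01 m/s and contact force between the fingers and carriage below 0.1 N); the robot touches nothing.
It fails at once if the carriage touches the bridge (over 1 N) (contact force between carriage and bridge above 1 N).
It fails at once if the gripper or arm touches the bridge (over 1 N) (contact force between any of the fingers, the arm and bridge above 1 N).
It fails at once if the carriage is pressed on the end stop with more than 15 N (contact force between carriage and stop above 15 N).
It fails at once if a bystander on the bench is moved more than 15 mm (distance of any of objective_mid, post_mid, bottle_mid, tape_mid, tray_mid, screwdriver_mid, mirror_mid from where it was at the start of the episode above 0.015 m).
It also fails if it takes over 72 s, if anything falls off the work surface, if the arm or the gripper's body presses on something with over 40 N, if the wrist force passes 120 N, or if a joint passes its speed limit or range.

## Working session

There is one attempt and no reset: what is moved stays moved. The work goes in short steps, Python scripts to look and compute and a tool call to move; the robot and the scene stay as the last step left them, time stands still between calls to the robot, and variables do not carry over. Pictures are saved under pics/ and viewed, and the job is handed in when it is done.

Besides the shell and the picture viewer there is one more tool, called after "Request:" by a JSON object that holds its "name" and its "arguments". carry_out: Moves the arm, as the interface text tells. Its arguments: {"type":"object","properties":{"deltas":{"type":"array","items":{"type":"number"}},"newtons":{"type":"number"}},"required":["deltas"]}

```bash
ls; mkdir -p pics; python3 - <<'E'
from workcell import status, grab_frame, calibration, bot
import cv2
print(status.observe()); print(bot.grasp_offset)
for n in("side","top"):
    c=calibration(n);print(n,c)
    cv2.imwrite(f"pics/{n}0.png",grab_frame(n)[:,:,::-1])
E
```

```text
pics
{'clock': 0.0, 'qpos': array([ 1.25679133,  0.52202088, -0.03631314,  1.60002397,  0.02120043,
        1.021086  , -0.11278852]), 'qd': array([ 0.00211881, -0.00225949, -0.00020969,  0.00072823, -0.00058151,
        0.00080366, -0.00010757]), 'joint_efforts': array([ 6.66721626e-04, -9.27102256e+01,  1.98153824e+00, -3.69922435e+01,
        1.81573274e-02,  8.30375677e-03, -4.75004313e-06]), 'position': array([ 0.15074491, -0.60619268,  0.23071589]), 'tool_rot': array([ 3.14150267e+00,  1.14970311e-03, -1.32700173e+00]), 'force': array([-0.22953609, -0.62014712, -0.15116511]), 'moment': array([ 0.00032116, -0.01591413,  0.01939165]), 'grip_width': 0.08533822119990052}
0.0187
side {'fov_y': 44.887103145569114, 'cx': 329.0540257895815, 'cy': 242.66045432723934, 'D': array([0.0465295, 0.       , 0.       , 0.       , 0.       ]), 'R': array([[-0.76346314, -0.6458441 , -0.0030703 ],
       [-0.39456942,  0.47018016, -0.78945905],
       [ 0.51131106, -0.60151144, -0.61379556]]), 't': array([0.440058  , 0.26420018, 1.17910352])}
top {'fov_y': 42.070273662778824, 'cx': 325.854270067055, 'cy': 240.12242589870942, 'D': array([0.03994527, 0.        , 0.        , 0.        , 0.        ]), 'R': array([[ 0.02208273, -0.9997156 ,  0.00900433],
       [-0.9917349 , -0.02304328, -0.12621762],
       [ 0.12638922, -0.00614268, -0.99196171]]), 't': array([0.01320415, 0.55729479, 1.41141498])}
```

View pics/side0.png

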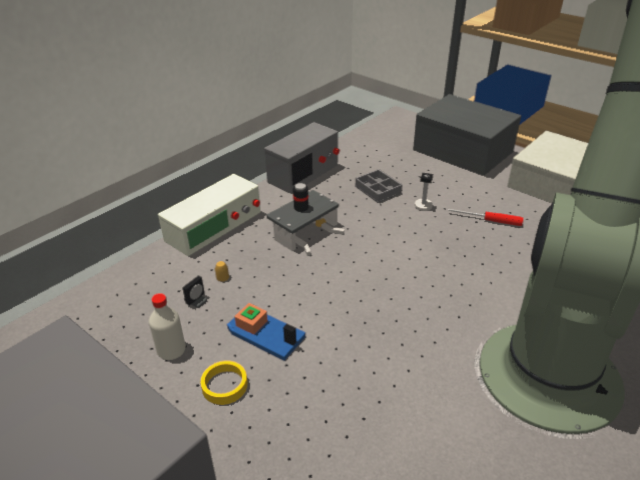

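View pics/top0.png

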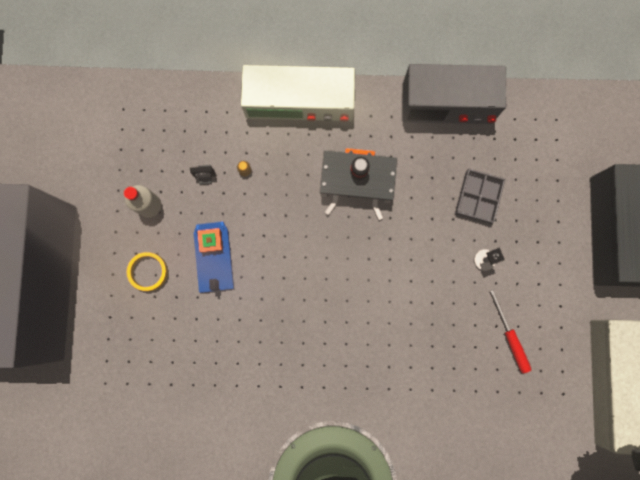

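```bash
cat > h.py <<'E'
import numpy as np,cv2
from workcell import *
def K(c):
    f=240/np.tan(np.radians(c['fov_y'])/2)
    return np.array([[f,0,c['cx']],[0,f,c['cy']],[0,0,1.]])
def ray(n,xy):
    c=calibration(n);u=cv2.undistortPoints(np.array([[xy]],float),K(c),np.array(c['D']))[0,0]
    R=np.array(c['R']);t=np.array(c['t']);return -R.T@t,R.T@np.array([u[0],u[1],1])
def atz(n,xy,z):
    o,d=ray(n,xy);return o+d*(z-o[2])/d[2]
def proj(n,X):
    c=calibration(n);return cv2.projectPoints(np.array(X,float).reshape(-1,1,3),cv2.Rodrigues(np.array(c['R']))[0],np.array(c['t']),K(c),np.array(c['D']))[0][:,0]
E
python3 - <<'E'
from h import *
Z=dict(handle=.042,nose=.007,carriage=0,station=0,plunger_tip=.007,bridge=0,stop=0)
np.set_printoptions(precision=4,suppress=True)
for n in("top","side"):
  for k,z in Z.items():
    for m in mark_of(n,k)[:2]: print(n,k,round(m['p'],2),np.array(m['xy']),atz(n,m['xy'],z))
E
```

```text
top handle 0.88 [212.1 284.7] [0.4476 0.2828 0.042 ]
top nose 0.81 [211.4 223.1] [0.5947 0.2971 0.007 ]
top station 0.84 [356.7 204. ] [ 0.6502 -0.0463  0.    ]
top station 0.68 [245.  165.9] [0.7368 0.224  0.    ]
top plunger_tip 0.63 [369.3 188.5] [ 0.6872 -0.0754  0.007 ]
top bridge 0.86 [356.1 200. ] [ 0.6599 -0.0447  0.    ]
top stop 0.43 [354.3 203.2] [ 0.652  -0.0405  0.    ]
top stop 0.42 [356.5 157.5] [ 0.7641 -0.0439  0.    ]
side handle 0.97 [287.7 333. ] [0.4482 0.2847 0.042 ]
side handle 0.66 [263.1 333. ] [0.4874 0.3176 0.042 ]
side nose 0.78 [234.  318.3] [0.5942 0.3062 0.007 ]
side carriage 0.8 [263.5 331.7] [0.5201 0.2883 0.    ]
side station 0.66 [314.6 239. ] [ 0.6545 -0.0332  0.    ]
side plunger_tip 0.57 [315.4 220.8] [ 0.7006 -0.0892  0.007 ]
```

```bash
python3 - <<'E'
from h import *
a=cv2.imread("pics/top0.png")
cv2.imwrite("pics/z1.png",np.hstack([cv2.resize(a[140:230,310:410],None,fx=6,fy=6,interpolation=2)[:,:]]))
cv2.imwrite("pics/z2.png",cv2.resize(a[212:302,180:250],None,fx=6,fy=6,interpolation=2))
b=cv2.imread("pics/side0.png")
cv2.imwrite("pics/z3.png",cv2.resize(b[175:265,255:355],None,fx=6,fy=6,interpolation=2))
E
```

```text
(no output)
```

View pics/z1.png

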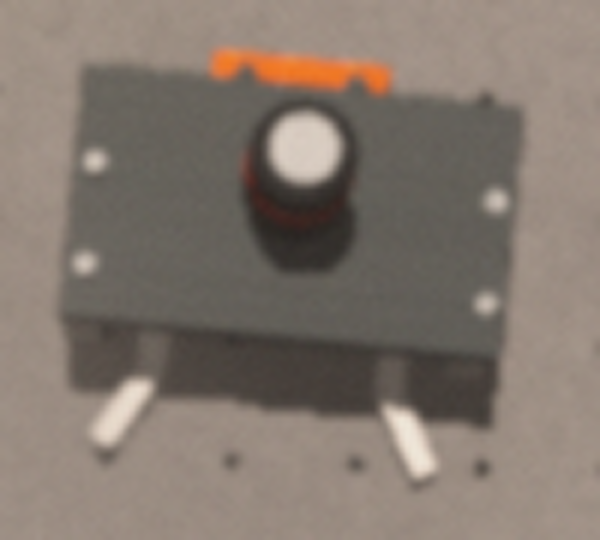

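View pics/z2.png

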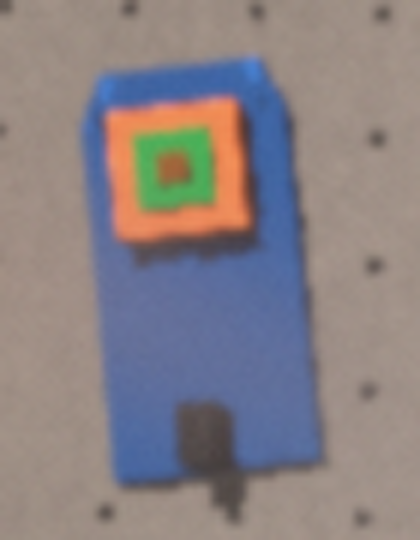

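View pics/z3.png

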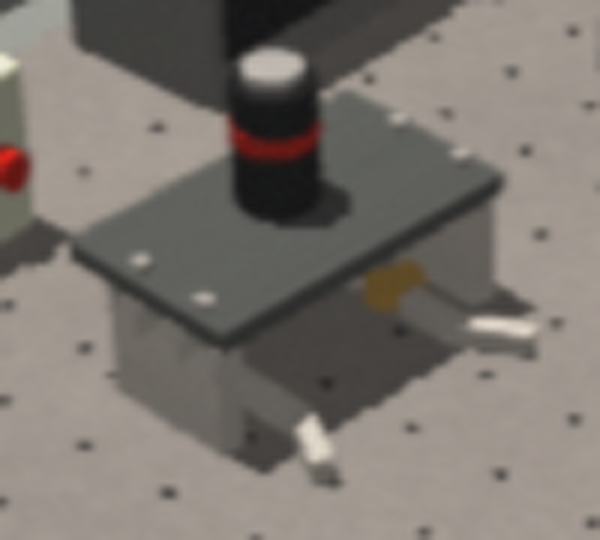

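```bash
python3 - <<'E'
from h import *
from scipy.optimize import least_squares as LS
np.set_printoptions(precision=4,suppress=True)
def px(z,off): return (np.array(z)+.5)/6-.5+np.array(off)
def fit(obs,x0,names):
    def r(p,full=False):
        c,s=np.cos(p[2]),np.sin(p[2]);o=[]
        for n in names:
            L,P=obs[n];L=np.array(L,float)
            W=np.c_[p[0]+c*L[:,0]-s*L[:,1],p[1]+s*L[:,0]+c*L[:,1],L[:,2]]
            o.append((proj(n,W)-P))
        return np.vstack(o).ravel()
    s=LS(r,x0,loss='soft_l1');print(names,s.x,'\n',r(s.x).reshape(-1,2).round(1).tolist());return s.x
br={'top':([(0,.085,.07),(0,-.085,.07),(.1,.085,.07),(.1,-.085,.07)],px([(62,317),(495,355),(83,67),(523,105)],(310,140))),
'side':([(0,.085,.07),(0,-.085,.07),(.1,.085,.07),(.1,-.085,.07)],px([(222,335),(500,178),(75,243),(345,92)],(255,175)))}
for nm in(['top'],['side'],['top','side']): p=fit(br,[.65,-.04,-.09],nm)
R=lambda a:np.array([[np.cos(a),-np.sin(a)],[np.sin(a),np.cos(a)]])
print('plunger pred',p[:2]+R(p[2])@[.038,-.036])
ca={'top':([(-.08,.04,.014),(-.08,-.04,.014),(.08,.031,.014),(.08,-.031,.014)],px([(115,484),(323,460),(100,72),(262,58)],(180,212)))}
b=cv2.imread("pics/side0.png")
q=fit(ca,[.52,.29,.1],['top'])
print('handle',q[:2]+R(q[2])@[-.068,0],'nose',q[:2]+R(q[2])@[.08,0])
cv2.imwrite("pics/z4.png",cv2.resize(b[295:365,220:312],None,fx=6,fy=6,interpolation=2))
L=np.array([(-.08,.04),(-.08,-.04),(.06,-.04),(.08,-.031),(.08,.031),(.06,.04)])
W=(R(q[2])@L.T).T+q[:2]
for n in("top","side"):
    im=cv2.imread(f"pics/{n}0.png");im=cv2.resize(im,None,fx=4,fy=4)
    def draw(W2,z,col):
        P=(proj(n,np.c_[W2,np.full(len(W2),z)])*4+1.5)
        cv2.polylines(im,[P.astype(int)],True,col,1)
    draw(W,.014,(0,255,255))
    H=(R(q[2])@np.array([(-.08,.007),(-.08,-.007),(-.056,-.007),(-.056,.007)]).T).T+q[:2];draw(H,.058,(0,255,0))
    B=(R(p[2])@np.array([(0,.085),(0,-.085),(.1,-.085),(.1,.085)]).T).T+p[:2];draw(B,.07,(0,0,255))
    for y in(.0415,-.0415): 
        B=(R(p[2])@np.array([(-.038,y*1.4),(-.005,y),(.1,y),(-.005,y)]).T).T+p[:2];draw(B,.012,(255,0,255))
    cv2.imwrite(f"pics/o_{n}.png",im[600:1200,750:1550] if n=="top" else im[740:1340,850:1450])
E
```

```text
['top'] [ 0.6555 -0.0412 -0.068 ] 
 [[-0.7, 0.3], [1.3, 0.6], [-0.2, -0.6], [0.0, -0.3]]
['side'] [ 0.6519 -0.0374 -0.0698] 
 [[0.1, 0.8], [0.8, -0.6], [-1.9, 0.0], [0.2, -0.5]]
['top', 'side'] [ 0.6548 -0.0405 -0.0684] 
 [[-1.0, 0.5], [1.0, 0.9], [-0.5, -0.3], [-0.3, -0.0], [0.1, -0.2], [0.7, -1.5], [-1.8, -0.8], [0.1, -1.3]]
plunger pred [ 0.6902 -0.079 ]
['top'] [0.5158 0.2888 0.1357] 
 [[0.0, -0.1], [-0.2, -0.0], [0.4, 0.4], [-0.3, -0.2]]
handle [0.4484 0.2796] nose [0.595  0.2996]
```

View pics/o_top.png

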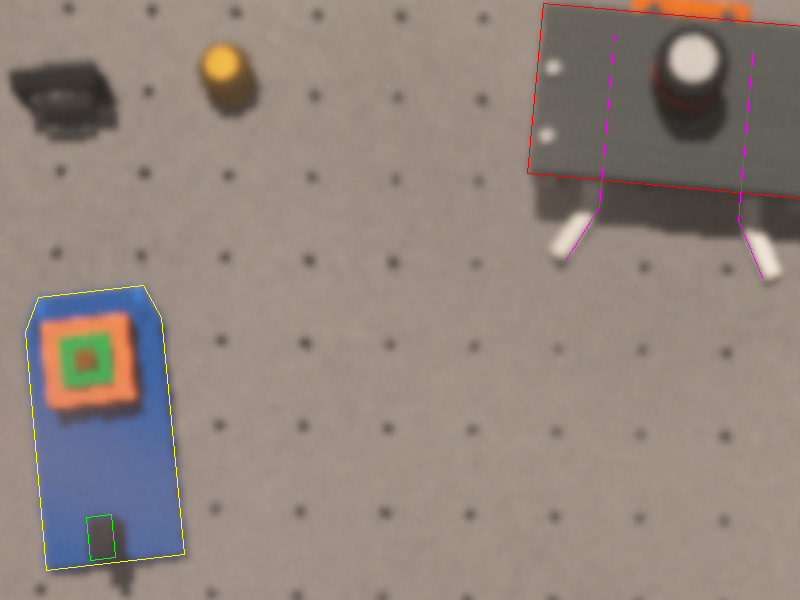

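View pics/o_side.png

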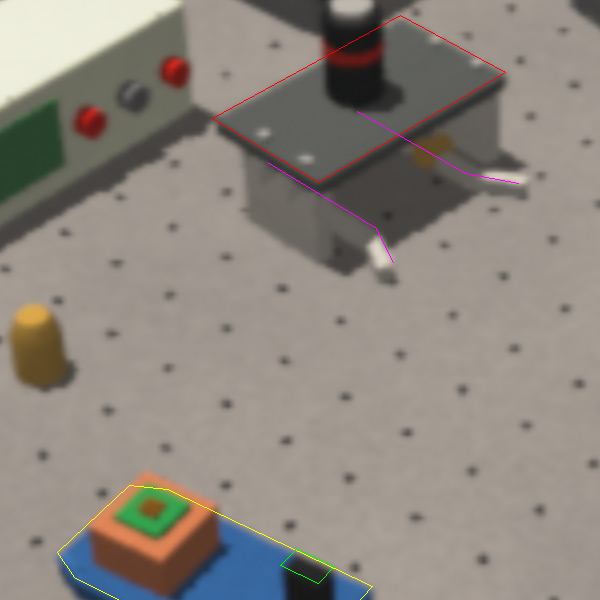

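The pictures show the carriage at top-view pixels (195–233, 222–292), nose pointing away from the robot. The bridge is at (320–397, 151–199), with the flares at (331, 209) and (378, 212). The fitted overlays agree with both views to about 2 mm.

Next I move above the handle.

Request:
{"name": "carry_out", "arguments": {"deltas": [0.2, 0, 0, 0, 6.2, 0.2, -1.76, -2.25, 0, 0, 0.2, -1.76, -2.25, 0, 0, 0.2, -1.76, -2.25, 0, 0, 0.2, -1.76, -2.25, 0, 0, 0.2, -1.76, -2.25, 0, 0, 0.2, -1.76, -2.25, 0, 0, 0.2, -1.76, -2.25, 0, 0, 0.2, -1.76, -2.25, 0, 0, 0.2, -1.76, -2.25, 0, 0, 0.2, -1.76, -2.25, 0, 0, 0.2, -1.76, -2.25, 0, 0, 0.2, -1.76, -2.25, 0, 0, 0.2, -1.76, -2.25, 0, 0, 0.2, -1.76, -2.25, 0, 0, 0.2, -1.76, -2.25, 0, 0]}}

```text
clock: 2.13
position: [0.4504, -0.2982, 0.2314]
tool_rot: [-3.141, -0.0, -1.435]
force: [0.3, -0.7, -0.1]
grip_width: 0.0516
```

Request:
{"name": "carry_out", "arguments": {"deltas": [0.2, -2.88, -0.384, 0, 0, 0.2, -2.88, -0.384, 0, 0, 0.2, -2.88, -0.384, 0, 0, 0.2, -2.88, -0.384, 0, 0, 0.2, -2.88, -0.384, 0, 0, 0.2, -2.88, -0.384, 0, 0, 0.2, -2.88, -0.384, 0, 0, 0.2, -2.88, -0.384, 0, 0, 0.2, -2.88, -0.384, 0, 0, 0.2, -2.88, -0.384, 0, 0, 0.2, -2.88, -0.384, 0, 0, 0.2, -2.88, -0.384, 0, 0, 0.2, -2.88, -0.384, 0, 0, 0.2, -2.88, -0.384, 0, 0, 0.2, -2.88, -0.384, 0, 0, 0.2, -2.88, -0.384, 0, 0, 0.2, -2.88, -0.384, 0, 0, 0.2, -2.88, -0.384, 0, 0, 0.2, -2.88, -0.384, 0, 0, 0.2, -2.88, -0.384, 0, 0]}}

```text
clock: 3.8
position: [0.4477, 0.2832, 0.2314]
tool_rot: [-3.141, 0.0, -1.435]
force: [1.1, -0.2, -0.5]
grip_width: 0.0509
```

Request:
{"name": "carry_out", "arguments": {"deltas": [0.2, 0, 0, 0, 0, 0.2, 0, 0, 0, 0]}}

```text
clock: 3.97
position: [0.4474, 0.2831, 0.2311]
tool_rot: [3.141, 0.0, -1.433]
force: [1.0, -1.2, 0.3]
grip_width: 0.0512
```

Request:
{"name": "carry_out", "arguments": {"deltas": [0.2, 0, 0, 2, 0, 0.2, 0, 0, 2, 0, 0.2, 0, 0, 2, 0, 0.2, 0, 0, 2, 0, 0.2, 0, 0, 2, 0, 0.2, 0, 0, 2, 0, 0.2, 0, 0, 2, 0, 0.2, 0, 0, 2, 0, 0.2, 0, 0, 2, 0, 0.2, 0, 0, 1.5, 0, 0.2, 0, 0, 0.8, 0, 0.2, 0, 0, 0.4, 0, 0.2, 0, 0, 0, 0, 0.2, 0, 0, 0, 0]}}

```text
clock: 5.13
position: [0.4482, 0.2817, 0.025]
tool_rot: [-3.141, 0.0, -1.436]
force: [0.4, -0.4, -0.1]
grip_width: 0.0513
```

```bash
python3 - <<'E'
from h import *
a=grab_frame("top")[:,:,::-1];b=grab_frame("side")[:,:,::-1]
cv2.imwrite("pics/g1.png",np.hstack([cv2.resize(a[212:312,160:260],None,fx=4,fy=4,interpolation=2),cv2.resize(b[275:375,230:330],None,fx=4,fy=4,interpolation=2)]))
print(status.observe()['position'])
E
```

```text
[0.44828795 0.28188744 0.02518459]
```

View pics/g1.png

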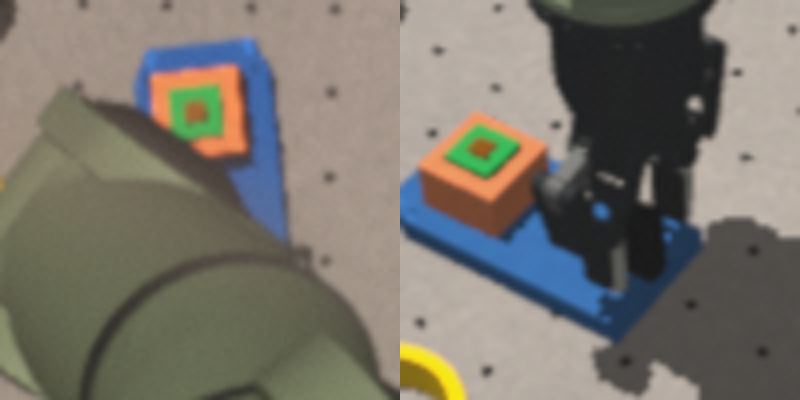

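The gripper straddles the handle, at about (630, 230) in the right half. Closing now.

Request:
{"name": "carry_out", "arguments": {"deltas": [-0.3, 0, 0, 0, 0, -0.6, 0, 0, 0, 0, -1, 0, 0, 0, 0, -1, 0, 0, 0, 0, -1, 0, 0, 0, 0, -1, 0, 0, 0, 0, -1, 0, 0, 0, 0], "newtons": 40}}

```text
clock: 5.82
position: [0.448, 0.2819, 0.0247]
tool_rot: [-3.141, 0.0, -1.435]
force: [-1.8, -0.8, 6.9]
grip_width: 0.0135
```

```bash
python3 - <<'E'
from h import *
np.set_printoptions(precision=4,suppress=True)
s=status.observe();print({k:s[k] for k in('position','tool_rot','force','moment','grip_width')})
b=grab_frame("side")[:,:,::-1]
cv2.imwrite("pics/g2.png",cv2.resize(b[275:375,220:330],None,fx=5,fy=5,interpolation=2))
a=grab_frame("top")[:,:,::-1];cv2.imwrite("pics/g2t.png",cv2.resize(a[205:305,170:270],None,fx=5,fy=5,interpolation=2))
E
```

```text
{'position': array([0.448 , 0.2819, 0.0247]), 'tool_rot': array([-3.1411,  0.0001, -1.4351]), 'force': array([-1.7531, -0.8408,  6.9087]), 'moment': array([-0.2084,  0.1998,  0.1244]), 'grip_width': 0.013501804244213378}
```

View pics/g2.png

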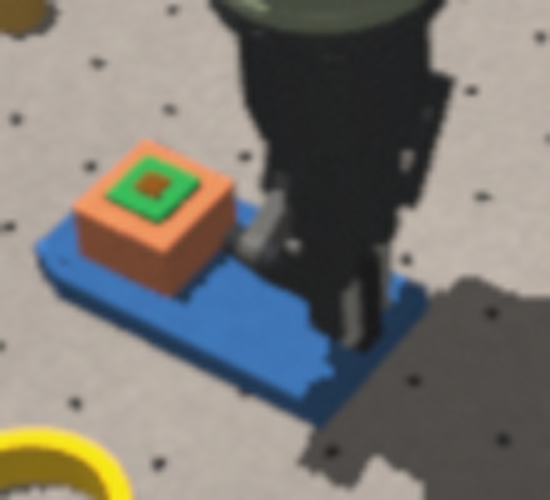

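View pics/g2t.png

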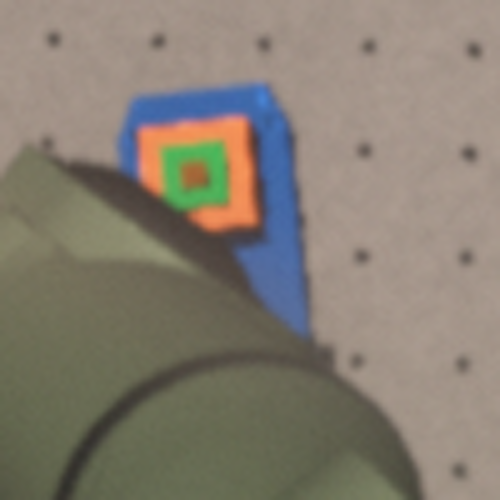

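Gripped at 13.5 mm, with the carriage flat. I'll relieve the downward load a little, then slide sideways to the mouth.

Request:
{"name": "carry_out", "arguments": {"deltas": [-1, 0, 0, -0.03, 0, -1, 0.5, 0.07, 0, 0, -1, 1.0, 0.14, 0, 0, -1, 1.55, 0.217, 0, 0, -1, 1.55, 0.217, 0, 0, -1, 1.55, 0.217, 0, 0, -1, 1.55, 0.217, 0, 0, -1, 1.55, 0.217, 0, 0, -1, 1.55, 0.217, 0, 0, -1, 1.55, 0.217, 0, 0, -1, 1.55, 0.217, 0, 0, -1, 1.55, 0.217, 0, 0, -1, 1.55, 0.217, 0, 0, -1, 1.55, 0.217, 0, 0, -1, 1.55, 0.217, 0, 0, -1, 1.55, 0.217, 0, 0, -1, 1.55, 0.217, 0, 0, -1, 1.55, 0.217, 0, 0, -1, 1.55, 0.217, 0, 0, -1, 1.55, 0.217, 0, 0]}}

```text
clock: 7.58
position: [0.4466, -0.0004, 0.0247]
tool_rot: [-3.141, 0.0, -1.435]
force: [0.5, 2.7, 0.3]
grip_width: 0.0132
```

Request:
{"name": "carry_out", "arguments": {"deltas": [-1, 1.5, 0.2, 0, 0, -1, 1.0, 0.14, 0, 0, -1, 0.4, 0.05, 0, 0, -1, 0, 0, 0, 1.95, -1, 0, 0, 0, 1.95, -1, 0, 0, 0, 1.95, -1, 0, 0, 0, 1.95, -1, 0, 0, 0, 1.95, -1, 0, 0, 0, 1.95, -1, 0, 0, 0, 0]}}

```text
clock: 8.42
position: [0.4472, -0.028, 0.0247]
tool_rot: [-3.141, 0.0, -1.642]
force: [0.6, 3.6, 6.2]
grip_width: 0.0134
```

```bash
python3 - <<'E'
from h import *
np.set_printoptions(precision=4,suppress=True)
s=status.observe();print({k:s[k] for k in('clock','position','tool_rot','force','moment','grip_width')})
b=grab_frame("side")[:,:,::-1]
cv2.imwrite("pics/m1s.png",cv2.resize(b[170:290,250:410],None,fx=5,fy=5,interpolation=2))
a=grab_frame("top")[:,:,::-1];cv2.imwrite("pics/m1t.png",cv2.resize(a[145:265,290:430],None,fx=5,fy=5,interpolation=2))
for n in("top","side"):
  for k,z in (('nose',.007),('station',0)):
    for m in mark_of(n,k)[:1]: print(n,k,round(m['p'],2),np.array(m['xy']),atz(n,m['xy'],z))
E
```

```text
{'clock': 8.4167, 'position': array([ 0.4472, -0.028 ,  0.0247]), 'tool_rot': array([-3.1411,  0.0002, -1.6418]), 'force': array([0.5628, 3.5938, 6.1583]), 'moment': array([ 0.4807, -0.1009, -0.0643]), 'grip_width': 0.013425821948625363}
top nose 0.57 [353.7 220.2] [ 0.6097 -0.0394  0.007 ]
top station 0.81 [356.4 203.4] [ 0.6516 -0.0455  0.    ]
side nose 0.7 [333.9 245.3] [ 0.5925 -0.0384  0.007 ]
side station 0.81 [317.  238.5] [ 0.6511 -0.0389  0.    ]
```

View pics/m1s.png

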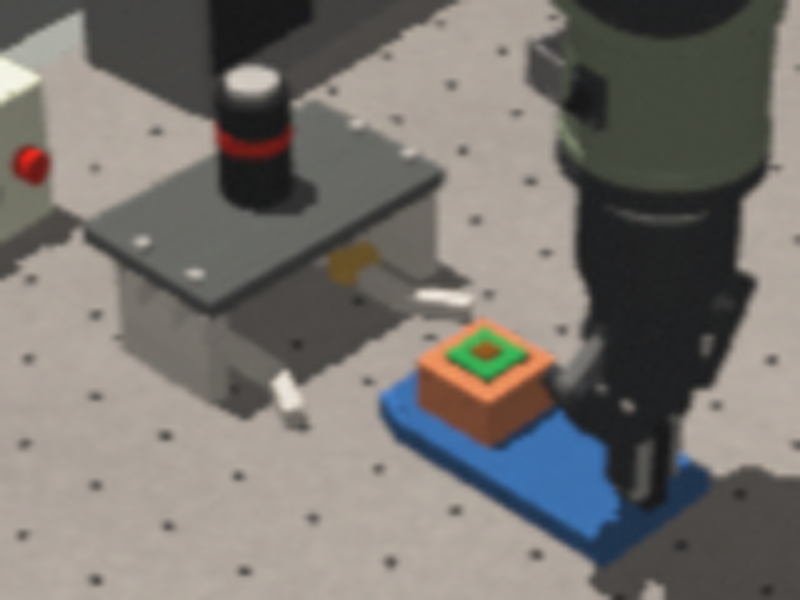

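View pics/m1t.png

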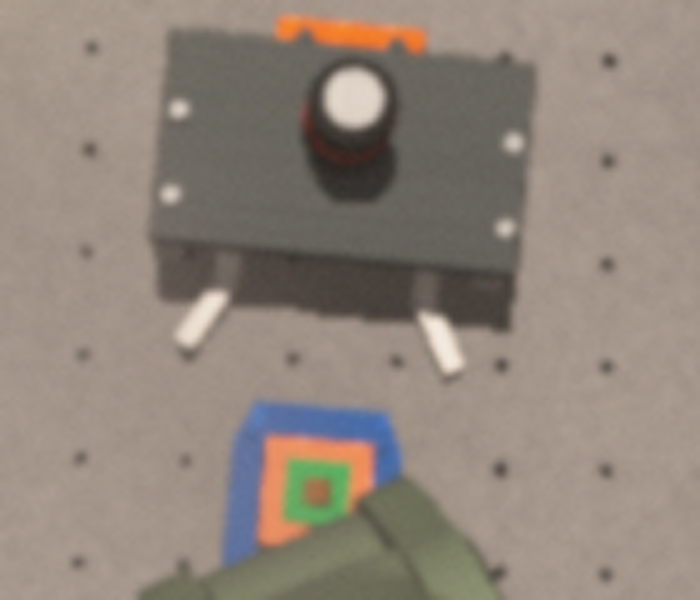

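```bash
python3 - <<'E'
from h import *
np.set_printoptions(precision=4,suppress=True)
p=np.array([.6548,-.0405]);a=-.0684
R=np.array([[np.cos(a),-np.sin(a)],[np.sin(a),np.cos(a)]])
def st(n,z,off,h):
    q=(np.array(z)+.5)/5-.5+np.array(off);w=atz(n,q,h);return w[:2],R.T@(w[:2]-p)
for nm,z,h in(('noseL',(255,404),.014),('noseR',(388,417),.014),('bendL',(236,292),.012),('bendR',(415,312),.012),('block FL',(265,436),.05),('block FR',(375,445),.05),('stopbackL',(278,17),.026),('stopbackR',(426,32),.026)):
    print(nm,*st('top',z,(290,145),h))
for nm,z,h in(('noseL',(385,400),.014),('bendL',(272,378),.012),('bendR',(415,293),.012)):
    print('side',nm,*st('side',z,(250,170),h))
s=status.observe();print('handle',R.T@(s['position'][:2]-p))
E
```

```text
noseL [ 0.5954 -0.0083] [-0.0615  0.028 ]
noseR [ 0.5906 -0.0712] [-0.0619 -0.035 ]
bendL [0.6492 0.0017] [-0.0084  0.0417]
bendR [ 0.6416 -0.0834] [-0.0102 -0.0437]
block FL [ 0.5751 -0.0121] [-0.0814  0.0228]
block FR [ 0.5721 -0.0628] [-0.0809 -0.0279]
stopbackL [ 0.7797 -0.0153] [0.1229 0.0337]
stopbackR [ 0.7741 -0.0858] [ 0.1221 -0.037 ]
side noseL [ 0.5897 -0.0061] [-0.0673  0.0299]
side bendL [0.6476 0.0155] [-0.0111  0.0554]
side bendR [ 0.6385 -0.0881] [-0.013  -0.0486]
handle [-0.2081 -0.0019]
```

Request:
{"name": "carry_out", "arguments": {"deltas": [-1, -0.05, -0.3, 0, -0.15, -1, -0.05, -0.5, 0, 0, -1, -0.05, -0.5, 0, 0, -1, -0.05, -0.5, 0, 0, -1, -0.05, -0.5, 0, 0, -1, 0, -0.5, 0, 0, -1, 0, -0.5, 0, 0, -1, 0, -0.5, 0, 0, -1, 0, -0.3, 0, 0, -1, 0, -0.2, 0, 0, -1, 0, 0, 0, 0]}}

```text
clock: 9.63
position: [0.4879, -0.0292, 0.0246]
tool_rot: [3.137, -0.001, -1.637]
force: [-13.2, 0.7, 21.4]
grip_width: 0.0137
```

Request:
{"name": "carry_out", "arguments": {"deltas": [-1, 0, -0.3, 0, 0, -1, 0, -0.3, 0, 0, -1, 0, -0.3, 0, 0, -1, 0, -0.3, 0, 0, -1, 0, -0.1, 0, 0, -1, 0, -0.1, 0, 0]}}

```text
clock: 10.13
position: [0.5014, -0.03, 0.0246]
tool_rot: [3.137, -0.002, -1.637]
force: [-18.2, 1.2, 26.4]
grip_width: 0.0133
```

```bash
python3 - <<'E'
from h import *
np.set_printoptions(precision=4,suppress=True)
s=status.observe();print({k:s[k] for k in('clock','position','tool_rot','force','moment','grip_width')})
b=grab_frame("side")[:,:,::-1]
cv2.imwrite("pics/m2s.png",cv2.resize(b[170:290,250:410],None,fx=5,fy=5,interpolation=2))
a=grab_frame("top")[:,:,::-1];cv2.imwrite("pics/m2t.png",cv2.resize(a[145:265,290:430],None,fx=5,fy=5,interpolation=2))
E
```

```text
{'clock': 10.1333, 'position': array([ 0.5014, -0.03  ,  0.0246]), 'tool_rot': array([ 3.1368, -0.0016, -1.6367]), 'force': array([-18.1794,   1.1693,  26.3513]), 'moment': array([ 0.3991,  3.5487, -0.0075]), 'grip_width': 0.013285298382214698}
```

View pics/m2s.png

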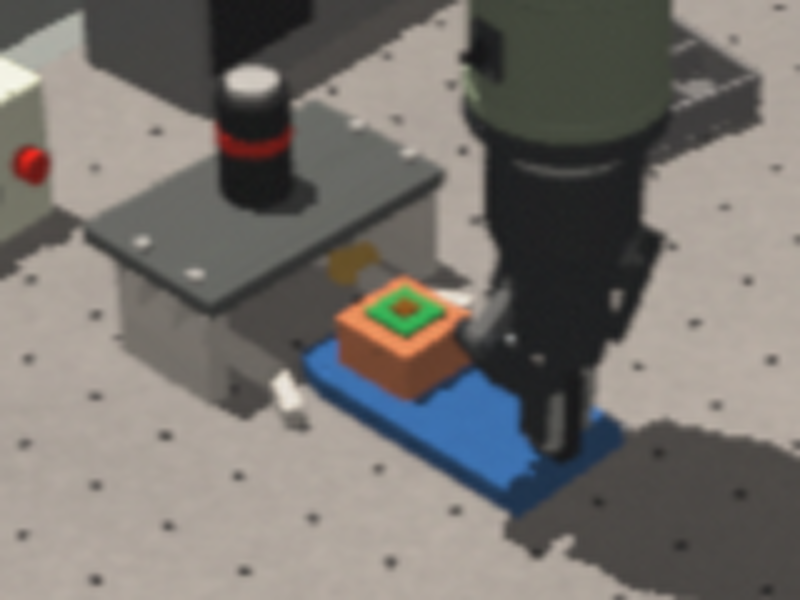

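View pics/m2t.png

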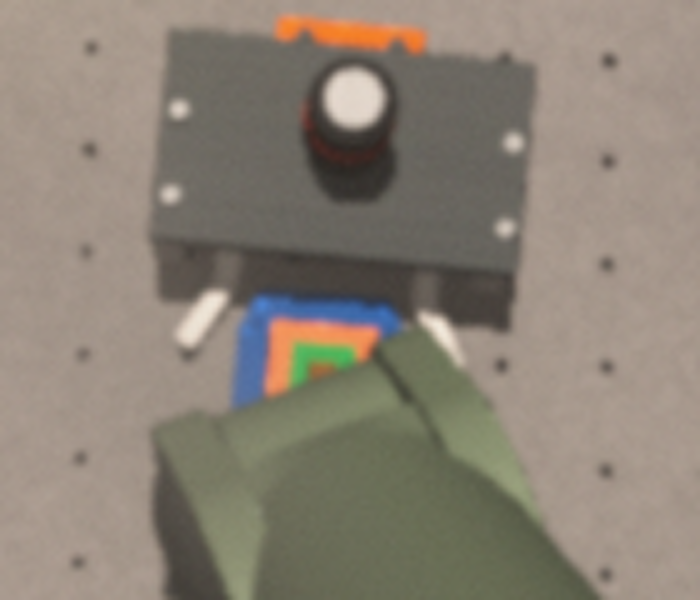

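Downward load has built up to 26 N, so most of the drag is friction I am causing. I'll lift slightly and watch the force.

Request:
{"name": "carry_out", "arguments": {"deltas": [-1, 0, 0, -0.05, 0, -1, 0, 0, -0.03, 0, -1, 0, 0, 0, 0]}}

```text
clock: 10.48
position: [0.5036, -0.0299, 0.0251]
tool_rot: [3.141, -0.0, -1.637]
force: [-0.0, -0.7, -3.4]
grip_width: 0.0139
```

Request:
{"name": "carry_out", "arguments": {"deltas": [-1, 0, -0.2, 0, 0, -1, 0, -0.2, 0, 0]}}

```text
clock: 10.65
position: [0.508, -0.0302, 0.0252]
tool_rot: [3.141, -0.0, -1.637]
force: [-0.5, 0.2, -3.3]
grip_width: 0.013
```

Request:
{"name": "carry_out", "arguments": {"deltas": [-1, 0, -0.2, 0.012, 0, -1, 0, -0.3, 0, 0, -1, 0, -0.3, 0, 0, -1, 0, -0.3, 0, 0, -1, 0, -0.1, 0, 0]}}

```text
clock: 11.07
position: [0.5205, -0.031, 0.0253]
tool_rot: [-3.141, 0.0, -1.637]
force: [0.6, -0.3, -3.9]
grip_width: 0.0133
```

Request:
{"name": "carry_out", "arguments": {"deltas": [-1, 0, -0.3, 0, 0, -1, 0, -0.3, 0, 0, -1, 0, -0.3, 0, 0, -1, 0, -0.1, 0, 0]}}

```text
clock: 11.4
position: [0.5304, -0.0317, 0.0253]
tool_rot: [-3.141, 0.0, -1.637]
force: [-0.8, 0.3, -3.9]
grip_width: 0.0133
```

Request:
{"name": "carry_out", "arguments": {"deltas": [-1, 0, 0, 0.02, 0, -1, 0, 0, 0, 0]}}

```text
clock: 11.57
position: [0.5298, -0.0317, 0.025]
tool_rot: [3.141, 0.0, -1.637]
force: [-0.3, -0.2, -4.0]
grip_width: 0.0136
```

Request:
{"name": "carry_out", "arguments": {"deltas": [-1, 0, 0, 0.02, 0, -1, 0, 0, 0, 0]}}

```text
clock: 11.73
position: [0.5297, -0.0317, 0.0249]
tool_rot: [3.141, -0.0, -1.637]
force: [0.3, 0.4, -4.1]
grip_width: 0.0135
```

```bash
python3 - <<'E'
from h import *
b=grab_frame("side")[:,:,::-1]
cv2.imwrite("pics/m3s.png",cv2.resize(b[170:290,250:410],None,fx=5,fy=5,interpolation=2))
a=grab_frame("top")[:,:,::-1];cv2.imwrite("pics/m3t.png",cv2.resize(a[145:265,290:430],None,fx=5,fy=5,interpolation=2))
E
```

```text
(no output)
```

View pics/m3s.png

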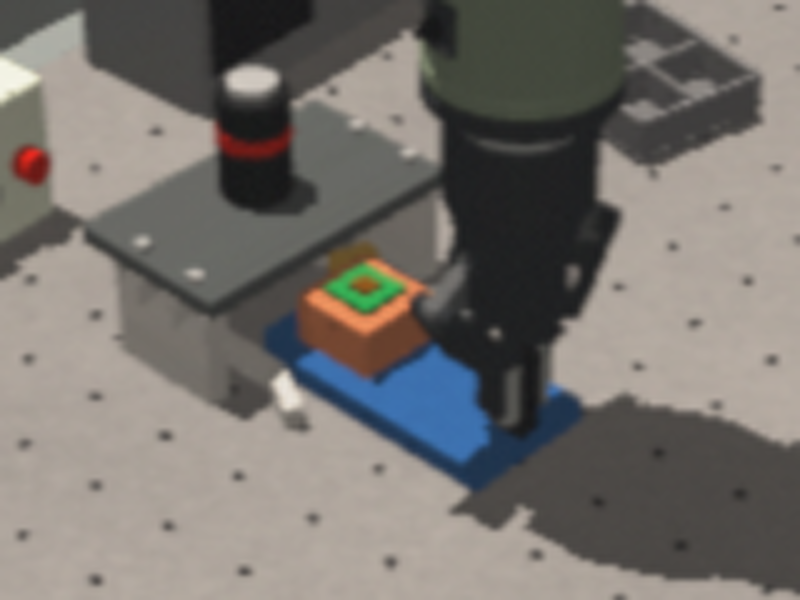

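View pics/m3t.png

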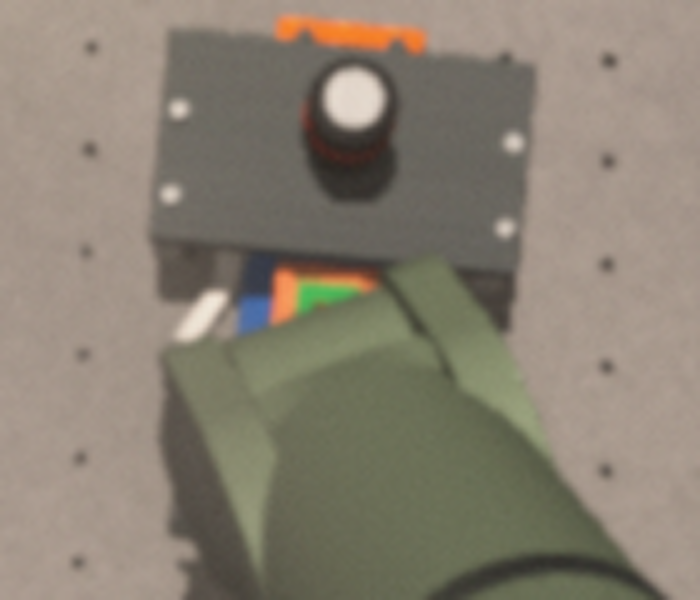

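Request:
{"name": "carry_out", "arguments": {"deltas": [-1, 0, 0, 0.02, 0, -1, 0, 0, 0, 0]}}

```text
clock: 12.0
position: [0.5299, -0.0317, 0.0247]
tool_rot: [-3.142, 0.0, -1.637]
force: [-0.6, 1.0, -3.3]
grip_width: 0.0134
```

Request:
{"name": "carry_out", "arguments": {"deltas": [-1, 0, 0, 0.01, 0, -1, 0, 0, 0, 0]}}

```text
clock: 12.17
position: [0.5299, -0.0316, 0.0247]
tool_rot: [-3.142, 0.0, -1.637]
force: [-1.4, 0.6, 0.0]
grip_width: 0.013
```

Request:
{"name": "carry_out", "arguments": {"deltas": [-1, 0, -0.2, 0, 0, -1, 0, -0.3, 0, 0, -1, 0, -0.3, 0, 0, -1, 0, -0.2, 0, 0]}}

```text
clock: 12.5
position: [0.5402, -0.0324, 0.0247]
tool_rot: [3.142, -0.0, -1.637]
force: [-6.2, 1.5, 7.7]
grip_width: 0.0131
```

Request:
{"name": "carry_out", "arguments": {"deltas": [-1, 0, -0.2, 0, 0, -1, 0, -0.2, 0, 0, -1, 0, -0.2, 0, 0]}}

```text
clock: 12.75
position: [0.5458, -0.0328, 0.0246]
tool_rot: [3.141, -0.0, -1.637]
force: [-5.3, -0.5, 5.5]
grip_width: 0.0136
```

Request:
{"name": "carry_out", "arguments": {"deltas": [-1, 0, -0.2, -0.015, 0, -1, 0, -0.2, 0, 0, -1, 0, -0.1, 0, 0]}}

```text
clock: 13.0
position: [0.5512, -0.0331, 0.0247]
tool_rot: [-3.141, 0.0, -1.637]
force: [-2.6, -0.5, 0.5]
grip_width: 0.0135
```

Request:
{"name": "carry_out", "arguments": {"deltas": [-1, 0, -0.15, 0, 0, -1, 0, -0.15, 0, 0]}}

```text
clock: 13.17
position: [0.554, -0.0333, 0.0247]
tool_rot: [3.142, 0.0, -1.637]
force: [-1.2, 0.3, -3.0]
grip_width: 0.0131
```

Request:
{"name": "carry_out", "arguments": {"deltas": [-1, 0, -0.15, 0, 0, -1, 0, -0.15, 0, 0]}}

```text
clock: 13.33
position: [0.5567, -0.0334, 0.0247]
tool_rot: [3.141, 0.0, -1.637]
force: [-5.0, 1.5, 2.5]
grip_width: 0.0134
```

Request:
{"name": "carry_out", "arguments": {"deltas": [-1, 0, -0.15, 0, 0, -1, 0, -0.15, 0, 0]}}

```text
clock: 13.5
position: [0.5595, -0.0335, 0.0247]
tool_rot: [3.141, 0.0, -1.637]
force: [-5.7, 2.2, 1.6]
grip_width: 0.0137
```

Request:
{"name": "carry_out", "arguments": {"deltas": [-1, 0, -0.15, 0, 0, -1, 0, -0.15, 0, 0]}}

```text
clock: 13.67
position: [0.5624, -0.0336, 0.0247]
tool_rot: [3.141, 0.0, -1.637]
force: [-5.8, 2.6, 1.4]
grip_width: 0.0133
```

Request:
{"name": "carry_out", "arguments": {"deltas": [-1, 0, -0.1, 0, 0, -1, 0, -0.1, 0, 0]}}

```text
clock: 13.83
position: [0.5646, -0.0337, 0.0247]
tool_rot: [3.141, 0.0, -1.636]
force: [-4.6, 2.1, 1.0]
grip_width: 0.0136
```

Request:
{"name": "carry_out", "arguments": {"deltas": [-1, 0, -0.1, 0, 0, -1, 0, -0.1, 0, 0]}}

```text
clock: 14.0
position: [0.5669, -0.0339, 0.0247]
tool_rot: [3.142, 0.0, -1.636]
force: [-3.0, 2.7, -0.5]
grip_width: 0.0134
```

Request:
{"name": "carry_out", "arguments": {"deltas": [-1, 0, -0.1, 0, 0]}}

```text
clock: 14.08
position: [0.5679, -0.034, 0.0247]
tool_rot: [-3.142, 0.0, -1.637]
force: [-2.9, 2.9, -0.8]
grip_width: 0.0137
```

Request:
{"name": "carry_out", "arguments": {"deltas": [-1, 0, -0.06, 0, 0]}}

```text
clock: 14.17
position: [0.5685, -0.0341, 0.0247]
tool_rot: [-3.142, 0.0, -1.637]
force: [-3.2, 2.7, -0.4]
grip_width: 0.0139
```

Request:
{"name": "carry_out", "arguments": {"deltas": [-1, 0, -0.06, 0, 0]}}

```text
clock: 14.25
position: [0.5691, -0.0342, 0.0247]
tool_rot: [-3.142, 0.0, -1.637]
force: [-3.5, 2.6, -0.2]
grip_width: 0.0135
```

Request:
{"name": "carry_out", "arguments": {"deltas": [-1, 0, -0.06, 0, 0]}}

```text
clock: 14.33
position: [0.5697, -0.0343, 0.0247]
tool_rot: [-3.142, 0.0, -1.637]
force: [-3.3, 3.4, -1.1]
grip_width: 0.0134
```

Request:
{"name": "carry_out", "arguments": {"deltas": [-1, 0, -0.06, 0, 0]}}

```text
clock: 14.42
position: [0.5702, -0.0343, 0.0247]
tool_rot: [3.142, 0.0, -1.637]
force: [-2.8, 2.2, -1.5]
grip_width: 0.0135
```

Request:
{"name": "carry_out", "arguments": {"deltas": [-1, 0, -0.06, 0, 0]}}

```text
clock: 14.5
position: [0.5708, -0.0344, 0.0247]
tool_rot: [3.142, 0.0, -1.637]
force: [-2.4, 3.1, -0.9]
grip_width: 0.0134
```

Request:
{"name": "carry_out", "arguments": {"deltas": [-1, 0, -0.06, 0, 0]}}

```text
clock: 14.58
position: [0.5715, -0.0345, 0.0247]
tool_rot: [-3.142, 0.0, -1.637]
force: [-2.6, 1.9, -2.1]
grip_width: 0.0134
```

Request:
{"name": "carry_out", "arguments": {"deltas": [-1, 0, -0.06, 0.004, 0]}}

```text
clock: 14.67
position: [0.572, -0.0345, 0.0247]
tool_rot: [3.142, 0.0, -1.637]
force: [-3.3, 3.4, -0.1]
grip_width: 0.0135
```

Request:
{"name": "carry_out", "arguments": {"deltas": [-1, 0, -0.06, 0, 0]}}

```text
clock: 14.75
position: [0.5726, -0.0345, 0.0247]
tool_rot: [3.141, -0.0, -1.637]
force: [-3.5, 2.7, 0.1]
grip_width: 0.0136
```

Request:
{"name": "carry_out", "arguments": {"deltas": [-1, 0, -0.06, 0, 0]}}

```text
clock: 14.83
position: [0.5732, -0.0346, 0.0247]
tool_rot: [3.142, 0.0, -1.637]
force: [-3.1, 2.2, -0.7]
grip_width: 0.0136
```

Request:
{"name": "carry_out", "arguments": {"deltas": [-1, 0, -0.06, 0, 0]}}

```text
clock: 14.92
position: [0.5738, -0.0346, 0.0247]
tool_rot: [-3.142, 0.0, -1.637]
force: [-3.4, 2.4, -1.0]
grip_width: 0.0137
```

Request:
{"name": "carry_out", "arguments": {"deltas": [-1, 0, -0.06, 0, 0]}}

```text
clock: 15.0
position: [0.5744, -0.0347, 0.0247]
tool_rot: [3.141, -0.0, -1.637]
force: [-3.9, 2.6, -0.2]
grip_width: 0.0139
```

Request:
{"name": "carry_out", "arguments": {"deltas": [-1, 0, -0.06, 0, 0]}}

```text
clock: 15.08
position: [0.575, -0.0347, 0.0247]
tool_rot: [-3.142, 0.0, -1.637]
force: [-3.2, 2.8, 0.3]
grip_width: 0.0137
```

Request:
{"name": "carry_out", "arguments": {"deltas": [-1, 0, -0.06, 0, 0]}}

```text
clock: 15.17
position: [0.5756, -0.0348, 0.0247]
tool_rot: [3.142, -0.0, -1.637]
force: [-2.9, 2.1, -0.1]
grip_width: 0.0133
```

Request:
{"name": "carry_out", "arguments": {"deltas": [-1, 0, -0.06, 0, 0]}}

```text
clock: 15.25
position: [0.5762, -0.0348, 0.0247]
tool_rot: [3.142, 0.0, -1.637]
force: [-3.5, 3.2, -0.1]
grip_width: 0.0137
```

Request:
{"name": "carry_out", "arguments": {"deltas": [-1, 0, -0.06, 0, 0]}}

```text
clock: 15.33
position: [0.5768, -0.0348, 0.0247]
tool_rot: [3.142, 0.0, -1.637]
force: [-3.2, 1.8, 0.2]
grip_width: 0.0133
```

Request:
{"name": "carry_out", "arguments": {"deltas": [-1, 0, -0.06, 0, 0]}}

```text
clock: 15.42
position: [0.5772, -0.0348, 0.0247]
tool_rot: [3.141, -0.0, -1.637]
force: [-7.5, 3.4, 3.5]
grip_width: 0.0133
```

Request:
{"name": "carry_out", "arguments": {"deltas": [-1, 0, 0, 0, 0]}}

```text
clock: 15.5
position: [0.5772, -0.0348, 0.0247]
tool_rot: [3.141, -0.0, -1.637]
force: [-5.1, 1.8, 0.7]
grip_width: 0.0134
```

Request:
{"name": "carry_out", "arguments": {"deltas": [-1, 0, -0.03, -0.004, 0]}}

```text
clock: 15.58
position: [0.5773, -0.0348, 0.0247]
tool_rot: [3.141, -0.0, -1.637]
force: [-7.9, 3.6, 2.2]
grip_width: 0.0138
```

Request:
{"name": "carry_out", "arguments": {"deltas": [-1, 0, -0.03, 0, 0]}}

```text
clock: 15.67
position: [0.5774, -0.0349, 0.0247]
tool_rot: [3.14, -0.0, -1.637]
force: [-9.7, 3.4, 4.6]
grip_width: 0.0136
```

Request:
{"name": "carry_out", "arguments": {"deltas": [-1, 0, -0.03, 0, 0]}}

```text
clock: 15.75
position: [0.5775, -0.0349, 0.0247]
tool_rot: [3.14, -0.0, -1.637]
force: [-10.0, 2.5, 6.1]
grip_width: 0.0133
```

Request:
{"name": "carry_out", "arguments": {"deltas": [-1, 0, 0, -0.015, 0, -1, 0, 0, 0, 0]}}

```text
clock: 15.92
position: [0.5776, -0.0348, 0.0247]
tool_rot: [3.14, -0.0, -1.637]
force: [-7.8, 2.7, 1.5]
grip_width: 0.0133
```

Request:
{"name": "carry_out", "arguments": {"deltas": [-1, 0, -0.03, 0, 0, -1, 0, 0, 0, 0]}}

```text
clock: 16.08
position: [0.5777, -0.0348, 0.0247]
tool_rot: [3.14, -0.0, -1.637]
force: [-8.7, 3.3, 2.8]
grip_width: 0.0135
```

Request:
{"name": "carry_out", "arguments": {"deltas": [-1, 0, -0.04, -0.005, 0, -1, 0, 0, 0, 0]}}

```text
clock: 16.25
position: [0.5779, -0.0348, 0.0247]
tool_rot: [3.139, -0.0, -1.637]
force: [-9.1, 3.3, 2.2]
grip_width: 0.0137
```

Request:
{"name": "carry_out", "arguments": {"deltas": [-1, 0, -0.04, -0.005, 0, -1, 0, 0, 0, 0]}}

```text
clock: 16.42
position: [0.5781, -0.0348, 0.0247]
tool_rot: [3.139, -0.0, -1.637]
force: [-11.3, 3.4, 3.5]
grip_width: 0.0131
```

Request:
{"name": "carry_out", "arguments": {"deltas": [-1, 0, -0.04, -0.006, 0, -1, 0, 0, 0, 0]}}

```text
clock: 16.58
position: [0.5783, -0.0349, 0.0247]
tool_rot: [3.139, -0.0, -1.637]
force: [-12.6, 3.6, 4.1]
grip_width: 0.0136
```

Request:
{"name": "carry_out", "arguments": {"deltas": [-1, 0, -0.02, -0.004, 0, -1, 0, 0, 0, 0]}}

```text
clock: 16.75
position: [0.5783, -0.0348, 0.0247]
tool_rot: [3.138, -0.0, -1.637]
force: [-13.4, 4.0, 3.7]
grip_width: 0.0134
```

Request:
{"name": "carry_out", "arguments": {"deltas": [-1, 0, -0.01, -0.004, 0, -1, 0, 0, 0, 0, -1, 0, 0, 0, 0, -1, 0, 0, 0, 0, -1, 0, 0, 0, 0, -1, 0, 0, 0, 0, -1, 0, 0, 0, 0, -1, 0, 0, 0, 0]}}

```text
clock: 17.42
position: [0.5783, -0.0349, 0.0247]
tool_rot: [3.138, -0.0, -1.637]
force: [-13.2, 4.5, 2.8]
grip_width: 0.0133
```

Seated: Fx was −13.2 N, about 3 N of it drag, held for more than 0.5 s. Backing off gently so that friction holds the carriage on the pad when I release.

Request:
{"name": "carry_out", "arguments": {"deltas": [-1, -0.01, 0.04, 0, 0, -1, 0, 0, 0, 0]}}

```text
clock: 17.58
position: [0.5784, -0.0349, 0.0247]
tool_rot: [3.139, -0.0, -1.637]
force: [-10.6, 3.2, -0.1]
grip_width: 0.0135
```

Request:
{"name": "carry_out", "arguments": {"deltas": [-1, -0.01, 0.04, 0, 0, -1, 0, 0, 0, 0]}}

```text
clock: 17.75
position: [0.5783, -0.0348, 0.0248]
tool_rot: [3.14, -0.0, -1.637]
force: [-8.0, 2.4, -0.8]
grip_width: 0.0134
```

Request:
{"name": "carry_out", "arguments": {"deltas": [-1, 0, 0.03, 0, 0, -1, 0, 0, 0, 0]}}

```text
clock: 17.92
position: [0.5782, -0.0349, 0.0248]
tool_rot: [3.14, -0.0, -1.637]
force: [-6.8, 2.4, -1.7]
grip_width: 0.0136
```

Request:
{"name": "carry_out", "arguments": {"deltas": [-1, 0, 0.04, 0.005, 0, -1, 0, 0, 0, 0]}}

```text
clock: 18.08
position: [0.578, -0.0348, 0.0248]
tool_rot: [3.141, -0.0, -1.637]
force: [-5.9, 2.0, -1.2]
grip_width: 0.0135
```

Request:
{"name": "carry_out", "arguments": {"deltas": [-1, 0, 0.04, 0.005, 0, -1, 0, 0, 0, 0]}}

```text
clock: 18.25
position: [0.5778, -0.0348, 0.0248]
tool_rot: [3.141, -0.0, -1.637]
force: [-5.3, 1.5, -3.2]
grip_width: 0.0136
```

Request:
{"name": "carry_out", "arguments": {"deltas": [-1, 0, 0.03, 0.005, 0, -1, 0, 0, 0, 0]}}

```text
clock: 18.42
position: [0.5777, -0.0348, 0.0248]
tool_rot: [3.141, -0.0, -1.637]
force: [-4.3, 1.3, -2.8]
grip_width: 0.0139
```

Request:
{"name": "carry_out", "arguments": {"deltas": [-1, 0, 0.03, 0.012, 0, -1, 0, 0, 0, 0]}}

```text
clock: 18.58
position: [0.5776, -0.0347, 0.0248]
tool_rot: [-3.141, -0.0, -1.637]
force: [-2.8, 1.2, -3.3]
grip_width: 0.0136
```

Request:
{"name": "carry_out", "arguments": {"deltas": [-1, 0, 0.02, 0.008, 0, -1, 0, 0, 0, 0]}}

```text
clock: 18.75
position: [0.5775, -0.0347, 0.0248]
tool_rot: [-3.141, 0.0, -1.637]
force: [-2.9, 1.2, -3.9]
grip_width: 0.0135
```

Request:
{"name": "carry_out", "arguments": {"deltas": [-1, 0, 0, 0.012, 0, -1, 0, 0, 0, 0]}}

```text
clock: 18.92
position: [0.5775, -0.0347, 0.0247]
tool_rot: [-3.141, 0.0, -1.637]
force: [-2.6, 1.4, -2.0]
grip_width: 0.0135
```

Request:
{"name": "carry_out", "arguments": {"deltas": [-1, 0, 0, 0.008, 0, -1, 0, 0, 0, 0]}}

```text
clock: 19.08
position: [0.5775, -0.0347, 0.0247]
tool_rot: [-3.141, -0.0, -1.637]
force: [-2.7, 0.9, 0.5]
grip_width: 0.0134
```

Request:
{"name": "carry_out", "arguments": {"deltas": [-1, 0, 0.02, 0, 0, -1, 0, 0, 0, 0]}}

```text
clock: 19.25
position: [0.5774, -0.0347, 0.0247]
tool_rot: [-3.141, 0.0, -1.637]
force: [-1.0, 0.5, -0.7]
grip_width: 0.0133
```

Request:
{"name": "carry_out", "arguments": {"deltas": [-1, 0, 0, 0, 0, -1, 0, 0, 0, 0], "newtons": 20}}

```text
clock: 19.42
position: [0.5775, -0.0346, 0.0247]
tool_rot: [-3.141, 0.0, -1.637]
force: [-1.1, 0.1, -0.4]
grip_width: 0.0136
```

Request:
{"name": "carry_out", "arguments": {"deltas": [-0.6, 0, 0, 0, 0, -0.5, 0, 0, 0, 0, -0.4, 0, 0, 0, 0, -0.2, 0, 0, 0, 0, 0, 0, 0, 0, 0, 0, 0, 0, 0, 0]}}

```text
clock: 19.92
position: [0.5772, -0.0346, 0.0246]
tool_rot: [-3.141, 0.0, -1.637]
force: [0.8, 0.2, -0.2]
grip_width: 0.0428
```

```bash
python3 - <<'E'
from h import *
b=grab_frame("side")[:,:,::-1]
cv2.imwrite("pics/r1.png",cv2.resize(b[170:290,250:410],None,fx=5,fy=5,interpolation=2))
E
```

```text
(no output)
```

View pics/r1.png

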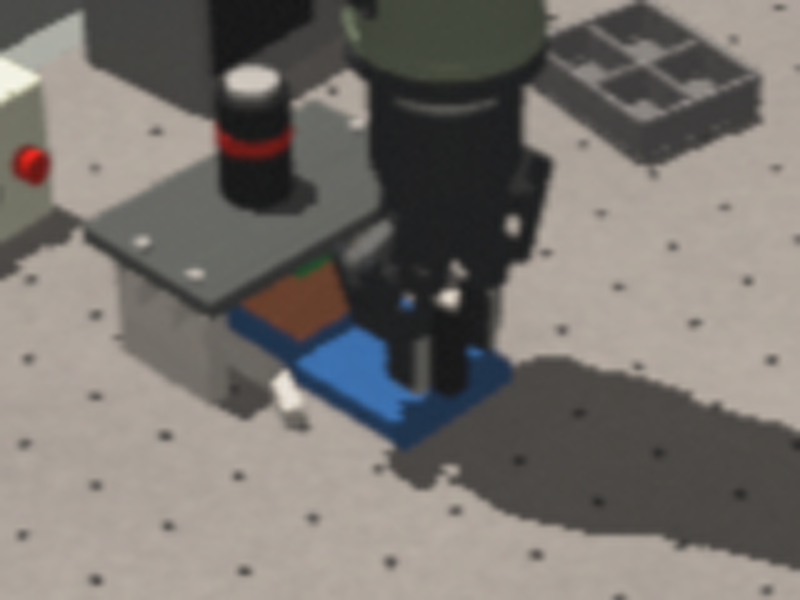

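Request:
{"name": "carry_out", "arguments": {"deltas": [0, 0, 0, -0.5, 0, 0, 0, 0, -1, 0, 0, 0, 0, -1, 0, 0, 0, 0, -1, 0, 0, 0, 0, -1, 0, 0, 0, 0, -1.5, 0, 0, 0, 0.5, -2, 0, 0, 0, 1, -2, 0, 0, 0, 2, -2, 0, 0, 0, 2, -2, 0, 0, 0, 2, -2, 0, 0, 0, 2, -2, 0, 0, 0, 2, 0, 0, 0, 0, 0, 0, 0]}}

```text
clock: 21.13
position: [0.46, -0.0272, 0.2064]
tool_rot: [-3.14, -0.001, -1.637]
force: [1.5, 0.2, 0.0]
grip_width: 0.0424
```

```bash
python3 - <<'E'
from h import *
np.set_printoptions(precision=4,suppress=True)
a=grab_frame("top")[:,:,::-1];b=grab_frame("side")[:,:,::-1]
cv2.imwrite("pics/r2.png",np.hstack([cv2.resize(b[170:290,260:360],None,fx=4,fy=4,interpolation=2),cv2.resize(a[145:265,300:400],None,fx=4,fy=4,interpolation=2)]))
cv2.imwrite("pics/r2full.png",b)
p=np.array([.6548,-.0405]);t=-.0684
R=np.array([[np.cos(t),-np.sin(t)],[np.sin(t),np.cos(t)]])
for n in("top","side"):
    for m in mark_of(n,'handle')[:1]:
        w=atz(n,m['xy'],.042);print(n,m['p'],m['xy'],w,R.T@(w[:2]-p))
E
```

```text
top 0.82 [349.0, 234.7] [ 0.5699 -0.0273  0.042 ] [-0.0856  0.0073]
side 0.59 [337.0, 238.3] [ 0.5763 -0.0312  0.042 ] [-0.0789  0.004 ]
```

View pics/r2.png

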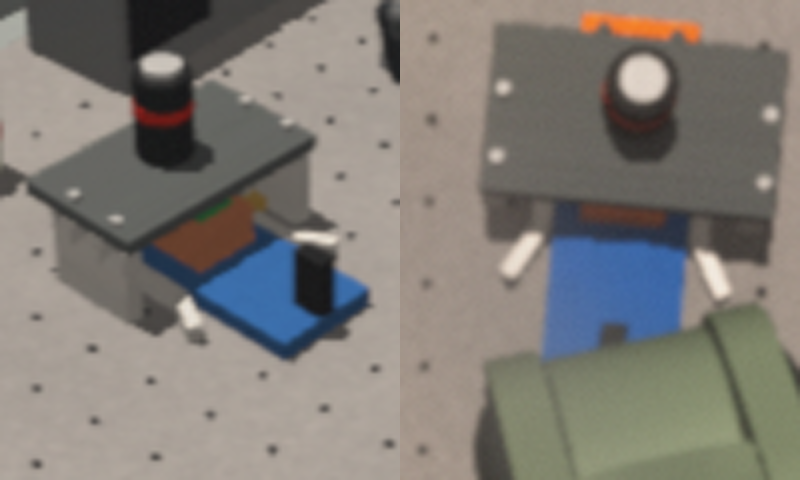

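The carriage is released, flat and between the rails: deck edges at about (545, 355) and (685, 270) in the right half. The force sensor reads about +1 N in free air, so the remaining preload isn't certain. There is plenty of time, so I'll check it by pushing the flush rear face gently with closed fingers and easing off slowly.

Request:
{"name": "carry_out", "arguments": {"deltas": [-1, 0, 0, 2, 0, -1, 0, 0, 2, 0, -1, 0, 0, 2, 0, -1, 0, 0, 2, 0, -1, 0, 0, 2, 0, -1, 0, 0, 2, 0, -1, 0, 0, 2, 0, -1, 0, 0, 2, 0, -1, 0, 0, 1.5, 0, -1, 0, 0, 1.2, 0, -1, 0, 0, 0.5, 0, -1, 0, 0, 0, 0]}}

```text
clock: 22.33
position: [0.4621, -0.0268, 0.0114]
tool_rot: [3.14, -0.0, -1.636]
force: [-0.4, -0.8, 0.0]
grip_width: 0.0
```

Request:
{"name": "carry_out", "arguments": {"deltas": [-1, 0, -1, 0, 0, -1, 0, -1.5, 0, 0, -1, 0, -1.5, 0, 0, -1, 0, -1.5, 0, 0, -1, 0, -1, 0, 0, -1, 0, -0.4, 0, 0, -1, 0, 0, 0, 0]}}

```text
clock: 22.92
position: [0.5321, -0.0317, 0.013]
tool_rot: [-3.141, 0.0, -1.637]
force: [-0.8, -0.5, -0.6]
grip_width: 0.0002
```

```bash
python3 - <<'E'
from h import *
b=grab_frame("side")[:,:,::-1]
print(status.observe()['force'])
cv2.imwrite("pics/q1.png",cv2.resize(b[170:290,250:410],None,fx=5,fy=5,interpolation=2))
E
```

```text
[-0.82757801 -0.34259521  0.48077634]
```

View pics/q1.png

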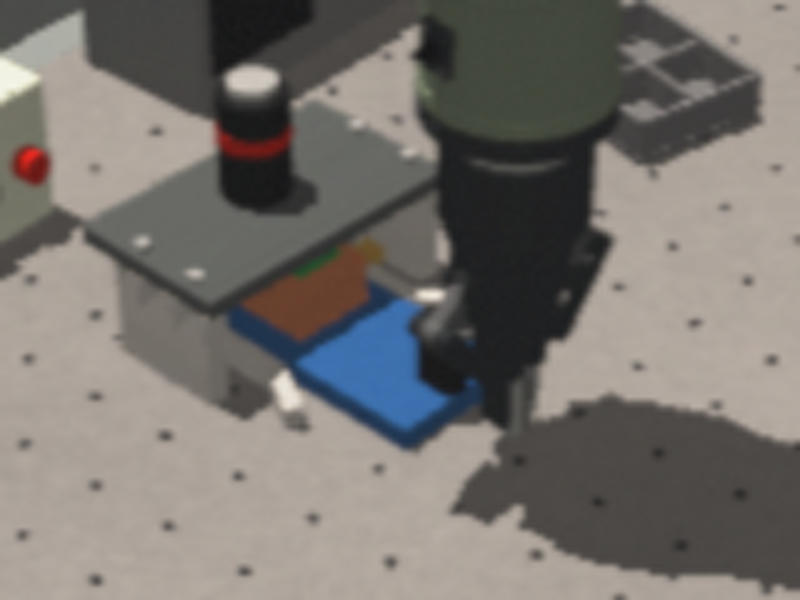

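Request:
{"name": "carry_out", "arguments": {"deltas": [-1, 0, -0.2, 0, 0, -1, 0, -0.2, 0, 0, -1, 0, -0.2, 0, 0, -1, 0, -0.2, 0, 0, -1, 0, -0.1, 0, 0, -1, 0, -0.1, 0, 0]}}

```text
clock: 23.47
position: [0.5413, -0.0322, 0.0126]
tool_rot: [3.142, 0.0, -1.637]
force: [0.2, 0.5, 0.3]
grip_width: -0.0
```

Request:
{"name": "carry_out", "arguments": {"deltas": [-1, 0, -0.1, 0, 0, -1, 0, -0.1, 0, 0]}}

```text
clock: 23.63
position: [0.5433, -0.0324, 0.0125]
tool_rot: [3.141, -0.0, -1.637]
force: [-0.6, -0.2, 0.7]
grip_width: 0.0
```

Request:
{"name": "carry_out", "arguments": {"deltas": [-1, 0, -0.1, 0, 0]}}

```text
clock: 23.72
position: [0.5443, -0.0324, 0.0126]
tool_rot: [3.142, 0.0, -1.637]
force: [-0.3, 0.3, -0.4]
grip_width: -0.0001
```

Request:
{"name": "carry_out", "arguments": {"deltas": [-1, 0, -0.1, 0, 0]}}

```text
clock: 23.8
position: [0.5453, -0.0325, 0.0126]
tool_rot: [3.142, 0.0, -1.637]
force: [0.6, 0.3, -0.3]
grip_width: 0.0005
```

Force baseline is about 0 ± 0.7 N. Continuing in 0.7 mm steps.

Request:
{"name": "carry_out", "arguments": {"deltas": [-1, 0, -0.07, 0, 0]}}

```text
clock: 23.88
position: [0.5461, -0.0326, 0.0126]
tool_rot: [-3.142, 0.0, -1.637]
force: [-0.4, 0.3, 0.0]
grip_width: -0.0
```

Request:
{"name": "carry_out", "arguments": {"deltas": [-1, 0, -0.07, 0, 0]}}

```text
clock: 23.97
position: [0.5467, -0.0326, 0.0126]
tool_rot: [-3.142, -0.0, -1.637]
force: [-0.4, -0.5, -0.7]
grip_width: 0.0003
```

Request:
{"name": "carry_out", "arguments": {"deltas": [-1, 0, -0.07, 0, 0]}}

```text
clock: 24.05
position: [0.5474, -0.0327, 0.0125]
tool_rot: [3.142, 0.0, -1.637]
force: [-0.6, -0.8, 0.6]
grip_width: -0.0
```

Request:
{"name": "carry_out", "arguments": {"deltas": [-1, 0, -0.06, 0, 0]}}

```text
clock: 24.13
position: [0.548, -0.0327, 0.0126]
tool_rot: [3.142, 0.0, -1.637]
force: [0.6, 0.5, 0.0]
grip_width: 0.0001
```

Request:
{"name": "carry_out", "arguments": {"deltas": [-1, 0, -0.06, 0, 0]}}

```text
clock: 24.22
position: [0.5486, -0.0327, 0.0126]
tool_rot: [3.142, -0.0, -1.637]
force: [0.7, 0.7, -1.1]
grip_width: -0.0002
```

Request:
{"name": "carry_out", "arguments": {"deltas": [-1, 0, -0.06, 0, 0]}}

```text
clock: 24.3
position: [0.5492, -0.0328, 0.0126]
tool_rot: [-3.142, 0.0, -1.637]
force: [0.2, 0.2, -0.3]
grip_width: 0.0
```

Request:
{"name": "carry_out", "arguments": {"deltas": [-1, 0, -0.06, 0, 0]}}

```text
clock: 24.38
position: [0.5498, -0.0328, 0.0126]
tool_rot: [-3.142, 0.0, -1.637]
force: [0.3, 0.3, -0.2]
grip_width: 0.0001
```

Request:
{"name": "carry_out", "arguments": {"deltas": [-1, 0, -0.06, 0, 0]}}

```text
clock: 24.47
position: [0.5504, -0.0329, 0.0126]
tool_rot: [-3.142, 0.0, -1.637]
force: [0.2, -0.4, 0.8]
grip_width: 0.0001
```

Request:
{"name": "carry_out", "arguments": {"deltas": [-1, 0, -0.06, 0, 0]}}

```text
clock: 24.55
position: [0.551, -0.0329, 0.0126]
tool_rot: [3.142, 0.0, -1.637]
force: [-0.7, 0.2, 0.1]
grip_width: -0.0004
```

Request:
{"name": "carry_out", "arguments": {"deltas": [-1, 0, -0.06, 0, 0]}}

```text
clock: 24.63
position: [0.5516, -0.0329, 0.0126]
tool_rot: [-3.142, 0.0, -1.637]
force: [0.8, 0.3, 0.9]
grip_width: -0.0004
```

Request:
{"name": "carry_out", "arguments": {"deltas": [-1, 0, -0.06, 0, 0]}}

```text
clock: 24.72
position: [0.5522, -0.033, 0.0126]
tool_rot: [3.142, -0.0, -1.637]
force: [-0.2, 0.4, -0.2]
grip_width: -0.0002
```

Request:
{"name": "carry_out", "arguments": {"deltas": [-1, 0, -0.06, 0, 0]}}

```text
clock: 24.8
position: [0.5525, -0.033, 0.0125]
tool_rot: [3.141, -0.0, -1.637]
force: [-4.4, 1.2, 1.6]
grip_width: 0.0002
```

Request:
{"name": "carry_out", "arguments": {"deltas": [-1, 0, -0.06, 0, 0]}}

```text
clock: 24.88
position: [0.5527, -0.033, 0.0124]
tool_rot: [3.14, -0.0, -1.637]
force: [-7.2, 1.4, 3.1]
grip_width: -0.0004
```

Request:
{"name": "carry_out", "arguments": {"deltas": [-1, 0, -0.06, 0, 0]}}

```text
clock: 24.97
position: [0.5528, -0.033, 0.0123]
tool_rot: [3.139, -0.0, -1.637]
force: [-7.8, 2.2, 2.9]
grip_width: -0.0001
```

Push resistance rose straight to about 7.5 N within 0.3 mm, where free sliding takes only about 3 N. So the nose was already bearing on the pad. Easing off slowly.

Request:
{"name": "carry_out", "arguments": {"deltas": [-1, 0, 0.04, 0, 0, -1, 0, 0.04, 0, 0, -1, 0, 0.03, 0, 0]}}

```text
clock: 25.22
position: [0.5527, -0.033, 0.0125]
tool_rot: [3.141, 0.0, -1.637]
force: [-1.9, 0.3, -0.5]
grip_width: -0.0
```

Request:
{"name": "carry_out", "arguments": {"deltas": [-1, 0, 0.03, 0, 0, -1, 0, 0.03, 0, 0, -1, 0, 0.03, 0, 0]}}

```text
clock: 25.47
position: [0.5523, -0.033, 0.0127]
tool_rot: [-3.141, 0.0, -1.637]
force: [0.2, 0.2, 0.2]
grip_width: 0.0002
```

Request:
{"name": "carry_out", "arguments": {"deltas": [-1, 0, 0.05, 0, 0, -1, 0, 0.1, 0, 0, -1, 0, 0.5, 0, 0, -1, 0, 1, 0, 0, -1, 0, 1, 0, 0, -1, 0, 1.5, 0, 0, -1, 0, 1.5, -1, 0, -1, 0, 1, -2, 0, -1, 0, 0, -2, 0, -1, 0, 0, -2, 0, -1, 0, 0, -2, 0, -1, 0, 0, -2, 0, -1, 0, 0, 0, 0, -1, 0, 0, 0, 0]}}

```text
clock: 26.63
position: [0.4858, -0.0288, 0.1233]
tool_rot: [-3.14, -0.0, -1.637]
force: [-0.5, -0.1, -0.5]
grip_width: -0.0001
```

```bash
python3 - <<'E'
from h import *
a=grab_frame("top")[:,:,::-1];b=grab_frame("side")[:,:,::-1]
cv2.imwrite("pics/f1.png",np.hstack([cv2.resize(b[170:290,260:360],None,fx=4,fy=4,interpolation=2),cv2.resize(a[145:265,300:400],None,fx=4,fy=4,interpolation=2)]))
cv2.imwrite("pics/f1top.png",a)
E
```

```text
(no output)
```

View pics/f1.png

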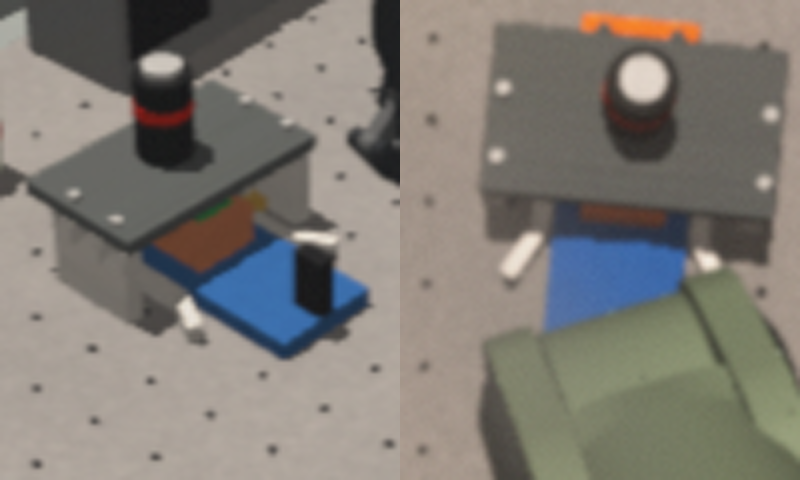

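View pics/f1top.png

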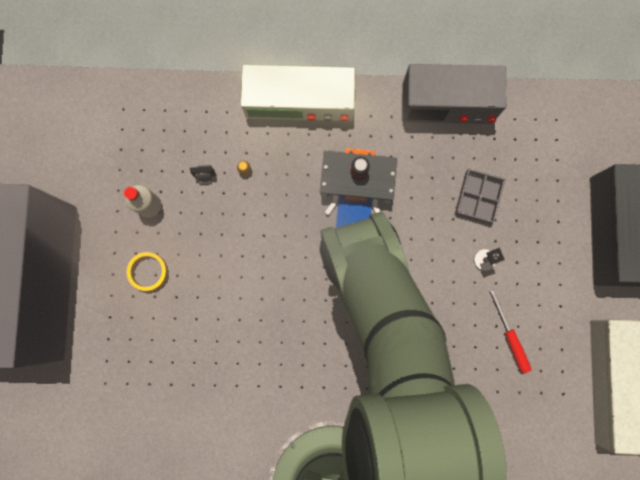

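The carriage is flat between the rails, its near rear corner at (287, 358) in the crop, unchanged by the probe. All bystanders are at their first pixel positions, and the gripper is clear. Handing in.

```bash
python3 -c "
from workcell import job;print(job.job_done())"
```

```text
the job is handed in; nothing more can be done
None
```

I slid the carriage under the bridge, found the stop's pad by feel, seated it and let go, then handed the job in at about 27 s. The hand-in gives no verdict.

- **Finding the pad:** the nose met it at about 70 mm in from the bridge's front edge (camera-based, good to about 3 mm).
- **Seating push:** I held about 13.2 N at the wrist for just over half a second. The sliding drag was about 3 N, so the pad saw roughly 10 N, worked out from the wrist force, not measured directly.
- **Letting go:** I backed off slowly before opening so the spring would not throw the carriage back.
- **Check after release:** I pushed the carriage's rear face with closed fingers. Resistance rose to 7–8 N within about 0.3 mm, where free sliding takes only about 3 N, so the nose was still bearing on the pad. After I eased off and retreated, the side view showed the carriage flat between the rails and unmoved. The top view showed every bystander still in its place, and the gripper touching nothing.

**Less certain:**
- **Friction I caused:** in the open in front of the rails I briefly pressed down too hard, up to 26 N down and 18 N of drag at the wrist. I corrected this before the nose went under the bridge.
- **Handle readings:** after release the two cameras put the handle at different places, 7 mm apart along the track and 3 mm across. The top view was partly hidden by the arm, so I relied on the contact forces and finger positions instead.
- **Final pad force:** I estimate 2–3 N on the pad, but could not measure it directly.

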